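Load a casting into the cure box over its tipping tray

ROBOT

A 6-joint arm with a two-finger parallel gripper is mounted at the origin on a cart in front of the work surface, level with it; the furniture and walls round the work are solid. World frame = base frame: x ahead of the robot, y to its left, z up, the work surface at z = 0. Lengths are in m, angles in degrees, forces in N, time in s.
With the tool pointing down it reaches from about 0.375 to 0.9 m from the base axis. Payload 3.1 kg.
Tool frame: the origin (TCP) lies midway between the tips of the shut fingers; the grasp point (between the pads) lies 19 mm behind it; z points along the fingers, y is the line along which they close (so a half turn about z gives the same grasp; the last joint's range is limited). The gripper opens to 87 mm and grips with 3 to 60 N. Pads are 19 mm wide; open, the fingers measure 117 mm over their backs; the gripper's body (75 mm by 190 mm) begins 51 mm behind the grasp point.
Start: joints at [-83.738, 30.224, 82.088, -0, 67.689, -10.227], TCP at [0.177, -0.599, 0.223] pointing down, gripper open.
Joint ranges: [-176.69, 176.69], [-43.24, 126.21], [12.49, 139.97], [-82, 262], [0, 151.66], [-163.58, 163.58]. Speed limits (degrees/s): [159.86, 159.86, 180, 180, 180, 180].

INTERFACE

Orientations are given as a 3x3 rotation matrix whose columns are the frame's x, y, z axes.
In Python, from rig import read_state, capture, camera_info, hand_in gives the robot as it stands.
- The arm moves only by the tool drive_tool, never from a script. Its argument "motion" is a list of rows, each a list of 2 entries, a list of its own where there are three numbers: the shift along the tool's x, y, z in mm, then the turn, a rotation vector about the tool's x, y, z in rad. A call has 1 to 5 rows; each row shifts and turns the commanded pose from where the row before left it, along the tool's axes as they then stand; what a row does not reach is not made up. A row lasts 1/10 s, in which the tool goes at most 50 mm and 8.59 degrees, less where a joint would pass 70% of its speed; a pose out of reach is approached as far as the arm can. A call is refused whole if a number of a shift passes 50 or a number of a turn 0.15, either way. A call with a gripper value outside its range is refused whole. "gripper" is the opening, from 0 (shut) to 1 (fully open), set as the call begins (left out, the last holds). The fingers move at their own pace and stop on an object; the grip force is fixed at half the most. Time passes only in rows, so rows that do not move let the fingers close. It gives the time, the measured TCP pose, the force, the opening and the grip force at its end, in the units of the state.
- read_state(): the state, without advancing time (a new reading comes with each control period).
- capture(name): name is "scene" or "top" or "wrist"; returns the picture (420x560x3 uint8, red, green, blue); there is no depth.
- camera_info(name): a dict with "fovy" (degrees; the focal length in pixels is half the picture's height over the tangent of half this angle, whatever the lens; pixels are square), "cx", "cy" (the principal point, pixels), "xyz" and "orientation" of the camera in the world; the wrist camera has in their place "T_tool_cam" (4x4, takes a point from camera to tool coordinates, whose origin is the TCP and whose axes are the flange's). Camera axes: x right, y down, z forward; pixel columns grow to the right and rows downward; lengths in m; the calibration is good to about 2 mm. A picture is of the moment at which its call begins: read the wrist's pose just before it. camera_info takes no time and is no camera call.
- hand_in(): hands the job in; it is judged then, once.
The state is a dict: "time_s": time; "joint_positions": joint angles; "qvel": joint speeds; "tau": joint torques, N m; "position": TCP position; "tcp_rot": TCP orientation; "force": force on the tool from outside, world axes, zero at the start; "moment": the same for the moment, N m; "opening": opening from 0.0 (shut) to 1.0 (fully open); "grasp_force": force on a finger pad.
Only numpy, scipy, OpenCV 4.12 (cv2) and the standard library are available. Lean on these libraries where they do the work, as an engineer would, in place of code of your own. Each camera call takes 0.05 s, during which the arm holds its last target. There are 200 camera calls.

TASK

Load the casting that stands on the scale into the cure box: raise the box's sash fully by its handle, then take the casting and set it down, without dropping it, on the rollers of the tipping tray in front of the box, between its side rails and on the box's side of the tray's pivot, and let go so that its own weight tips the tray and it rolls in under the sash. Once it is at rest inside, lower the sash fully; leave the other things on the bench where they are.

Things in the scene. Friction and masses are not known exactly. Their poses are not given: they have to be found in the camera images.
- cure_box: fixed bench-top curing box of grey sheet metal, 214 mm wide, 198 mm high, with a steel spigot on its roof, a dark control column on its right and a roller tray before its mouth. Origin: on the worktop under the middle of the mouth; x points into the box (its rear at x = 178 mm), y left, z up. Two aluminium sash guides beside the mouth, 178 mm apart inside, stand 225 mm high
- sash (a joint): height of the sash in m: 0 = down on the sill (may start up to 0.03 open), 0.11 = fully up. Clear pane in an aluminium frame, 190 x 150 mm, upright at x = -7 mm of cure_box; its lower edge is 35 mm above the worktop when down. Counterbalanced: it stays where it is left; raising it takes about 10 N, lowering about 3 N. The casting needs it at least 0.06 up to pass
- sash_grip (a point): middle of the sash's handle, rising with it: a level dark round bar, 12 mm thick, 124 mm long, along y of cure_box, 35 mm clear of the sash, on two posts 55 mm left and right of this point. The sash ends 13 mm above the bar's middle, so pinch the bar from above across its thickness. It lies at x = -53 mm of cure_box, 172 mm above the worktop when the sash is down
- tray (a joint): tilt of the tray in rad: 0 = level (held by a counterweight), 0.21 = tipped to the box. Its free rollers (tops 88 mm above the worktop when level) span x = -211 to -25 mm of cure_box, pivot axis along y at x = -165, z = 70 mm. Side rails 134 mm apart inside, 10 mm above the rollers (flared edges to 18 mm), and a lip at the near end. Empty, it swings back level
- load_point (a point): point on top of the tray's rollers, midway between the side rails, 48 mm from the pivot towards the box (x = -117 mm of cure_box, 88 mm above the worktop when level): set the casting down with its origin here. It tips the tray when let go with its centre about 30 to 75 mm past the pivot, and rolls in within 2 s
- casting: black round potting cup with hard resin in it, the only cup on the scale: 113 mm across, 30 mm high, 0.14 to 0.21 kg. Origin: centre of its underside, z up. Rim wall 7 mm thick (mid-wall radius 53 mm), inner floor 5 mm up. Two bosses on its x axis: 25 mm thick, 28 high at x = +27; 26 thick, 18 high at x = -24 mm. Pinch the rim wall from above on its y axis, where the bosses leave room for a finger
- scale: white bench scale, 200 x 164 mm, fixed; its pan, 34 mm high, carries the casting. Origin: centre of its underside; the middle of the pan lies 27 mm along its x axis
- brass_weight: brass check weight, 37 mm across, 66 mm high, a bystander; origin at the centre of its underside
- timer: white timer, 60 x 66 x 24 mm, a bystander; origin at the centre of its underside
- beaker: white mixing beaker, 69 mm across, 79 mm high, a bystander; origin at the centre of its underside
- bed_end (a point): on the sloping roller bed in the box (0.14 rad down to its rear): where the casting's origin comes to rest against the rubber stop, at x = 87, y = 0, z = 38 mm of cure_box

How it is judged (in metres and radians):
On the way, in this order (a step that is already met when the one before it is completed fails the run):
1. the sash is raised fully (value of joint sash above 0.095 m), for 0.1 s.
2. the casting, let go, has tipped the tray with its weight (value of joint tray above 0.15 rad and contact force between the fingers and casting below 0.2 N and horizontal distance between casting and load_point below 0.15 m), for 0.05 s.
At the end, for the whole second after the job is handed in: the sash is down (within 6 mm), the tray is level again (within 0.05 rad), and the casting lies at rest and upright on the roller bed in the box, at its stop (origin 65 to 110 mm behind the mouth, within 30 mm of the middle, below 60 mm) (value of joint sash below 0.006 m and value of joint tray below 0.05 rad and x of casting in the frame of cure_box between 0.065 and 0.11 m and y of casting in the frame of cure_box between -0.03 and 0.03 m and z of casting in the frame of cure_box below 0.06 m and angle between casting's own z axis and vertical below 0.3 rad and linear speed of casting below 0.02 m/s); the robot touches nothing.
It fails at once if the casting is dropped or thrown (faster than 0.75 m/s out of the fingers) (linear speed of casting above 0.75 m/s and contact force between the fingers and casting below 0.1 N).
It fails at once if the casting is tipped by more than 0.7 rad (angle between casting's own z axis and vertical above 0.7 rad).
It fails at once if the sash is lowered onto the casting in the mouth (value of joint sash below 0.05 m and x of casting in the frame of cure_box between -0.05 and 0.045 m and y of casting in the frame of cure_box between -0.1 and 0.1 m).
It fails at once if the weight, the timer or the beaker is shifted by more than 30 mm (distance of any of brass_weight, timer, beaker from where it was at the start of the episode above 0.03 m).
It also fails if it takes over 66 s, if anything falls off the work surface, if the arm or the gripper's body presses on something with over 40 N, if the wrist force passes 120 N, or if a joint passes its speed limit or range.

## Working session

There is one attempt and no reset: what is moved stays moved. The work goes in short steps, Python scripts to look and compute and a tool call to move; the robot and the scene stay as the last step left them, time stands still between calls to the robot, and variables do not carry over. Pictures are saved under pics/ and viewed, at most 13 in all, crops included, and the job is handed in when it is done.

Besides the shell and the picture viewer there is one more tool, called after "Call:" as a command line: name --argument value ..., lists and objects as JSON in quotes. drive_tool: Moves the arm, as the interface text tells. Its arguments: {"type":"object","properties":{"motion":{"type":"array","items":{"type":"array"}},"gripper":{"type":"number"}},"required":["motion"]}

```bash
mkdir -p pics
python3 - <<'E'
from rig import *
import cv2
for n in("scene","top"):
    cv2.imwrite(f"pics/{n}0.png",cv2.resize(capture(n)[:,:,::-1],(784,588),interpolation=cv2.INTER_CUBIC))
    print(n,camera_info(n))
print(camera_info("wrist"));s=read_state();print(s)
E
```

```text
scene {'fovy': 45.601251927893415, 'cx': 273.55279289648405, 'cy': 210.7326121898877, 'xyz': array([-0.5741873 , -0.34509392,  0.81871951]), 'orientation': array([[ 0.2805007 , -0.48571495,  0.82788909],
       [-0.95979451, -0.1515215 ,  0.23629587],
       [ 0.01067057, -0.86088456, -0.50868842]])}
top {'fovy': 45.48227799532072, 'cx': 281.9348795371876, 'cy': 205.88798731288955, 'xyz': array([ 0.1006208 , -0.26900461,  1.60272456]), 'orientation': array([[ 0.49182611, -0.8215692 ,  0.28832469],
       [-0.87066837, -0.46657712,  0.15569961],
       [ 0.0066077 , -0.32761233, -0.94478913]])}
{'fovy': 65.04451353356659, 'cx': 274.92123836789335, 'cy': 206.66827277962363, 'T_tool_cam': array([[ 7.58743582e-05, -9.55974972e-01, -2.93448201e-01,
         8.03519565e-02],
       [ 9.99999982e-01,  1.22868342e-04, -1.41710542e-04,
         2.99545508e-04],
       [ 1.71527225e-04, -2.93448185e-01,  9.55974965e-01,
        -1.63288450e-01],
       [ 0.00000000e+00,  0.00000000e+00,  0.00000000e+00,
         1.00000000e+00]])}
{'time_s': 0.1, 'joint_positions': array([-8.37381049e+01,  3.02728923e+01,  8.21502617e+01,  2.23997512e-03,
        6.76881166e+01, -1.02258465e+01]), 'qvel': array([-0.01691013, -0.10736023, -0.26284073, -0.05034671,  0.04449493,
       -0.02348389]), 'tau': array([ 1.40488173e-04, -4.40984058e+01, -1.77150142e+01,  6.34497358e-02,
        5.34155988e-02, -5.07708376e-05]), 'position': array([ 0.17736228, -0.59861641,  0.22167073]), 'tcp_rot': array([[ 9.58884733e-01,  2.83795767e-01, -1.75872131e-04],
       [ 2.83795566e-01, -9.58882858e-01,  1.93439522e-03],
       [ 3.80332403e-04, -1.90477377e-03, -9.99998114e-01]]), 'force': array([-0.09938896, -0.22626286, -0.61537129]), 'moment': array([0.02995562, 0.01768124, 0.01424455]), 'grasp_force': 0.0, 'opening': 0.998855499625113}
```

View pics/scene0.png

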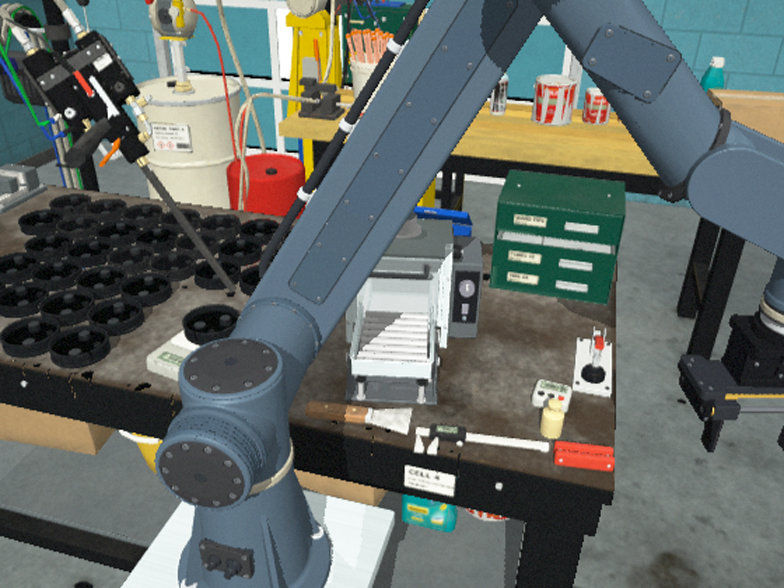

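View pics/top0.png

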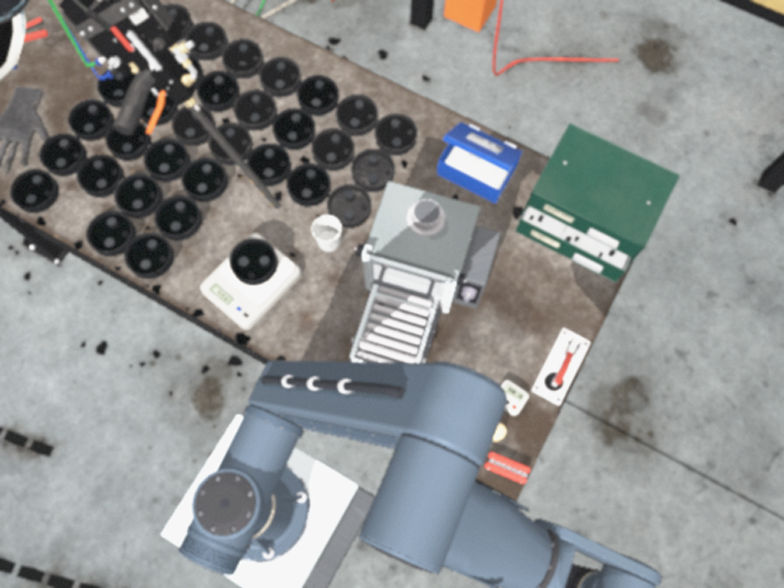

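The top view shows the scale with its cup at about (255,262), the box roof around (425,230) and the tray around (400,325). The beaker is at (327,232), and the timer and weight are at (512,400). I'll enlarge the area around the box and scale.

Run:
```python
from rig import *
import cv2
im=capture("top")[:,:,::-1]
cv2.imwrite("pics/top1.png",cv2.resize(im[125:275,140:360],(792,540),interpolation=cv2.INTER_CUBIC))
im=capture("scene")[:,:,::-1]
cv2.imwrite("pics/scene1.png",cv2.resize(im[140:300,220:360],(700,600)[:0] or (525,600),interpolation=cv2.INTER_CUBIC))
```

```text
(no output)
```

View pics/top1.png

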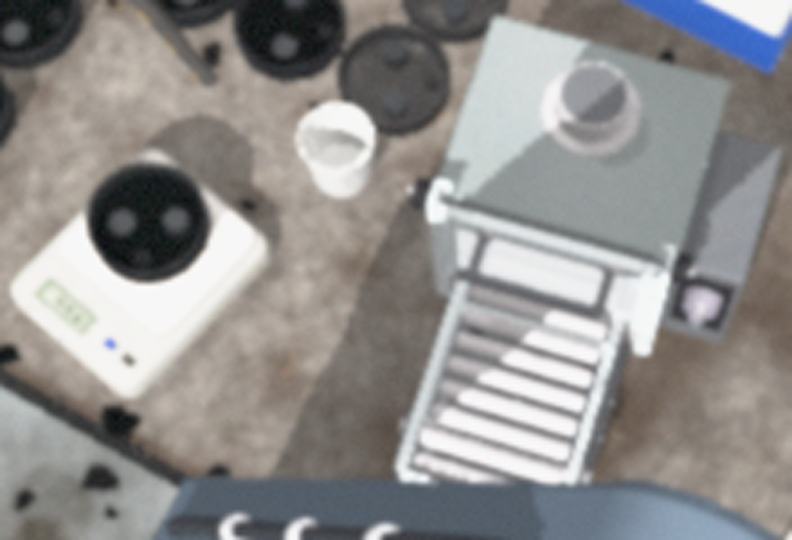

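View pics/scene1.png

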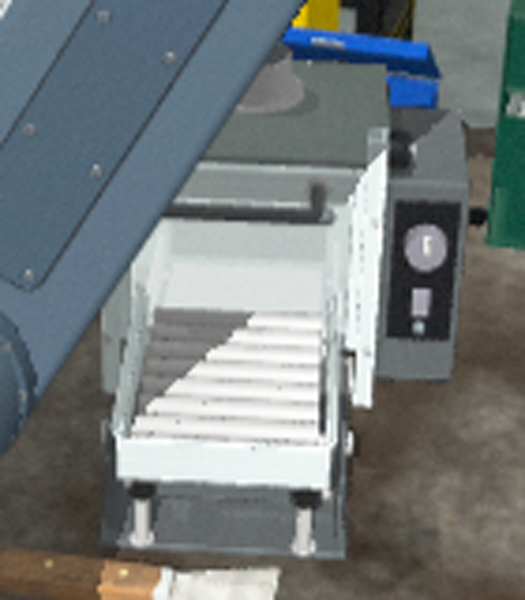

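The crop shows:
- Roof corners at about (493,17), (730,80), (443,190) and (668,258).
- Handle bar from (470,276) to (600,304).
- Cup rim centre at about (148,222), with bosses at (120,221) and (175,219).

Next I fit the poses.

```bash
cat > h.py <<'E'
import numpy as np
from rig import *
from scipy.optimize import least_squares
def proj(n,P,s=None):
    c=camera_info(n);P=np.atleast_2d(P)
    if n=="wrist":
        s=s or read_state();T=np.eye(4);T[:3,:3]=s["tcp_rot"];T[:3,3]=s["position"];T=T@c["T_tool_cam"];R,t=T[:3,:3],T[:3,3]
    else:R,t=c["orientation"],c["xyz"]
    q=(P-t)@R;f=210/np.tan(np.radians(c["fovy"]/2))
    return np.c_[c["cx"]+f*q[:,0]/q[:,2],c["cy"]+f*q[:,1]/q[:,2]]
def back(n,u,z,s=None):
    c=camera_info(n)
    if n=="wrist":
        s=s or read_state();T=np.eye(4);T[:3,:3]=s["tcp_rot"];T[:3,3]=s["position"];T=T@c["T_tool_cam"];R,t=T[:3,:3],T[:3,3]
    else:R,t=c["orientation"],c["xyz"]
    f=210/np.tan(np.radians(c["fovy"]/2))
    d=R@np.array([(u[0]-c["cx"])/f,(u[1]-c["cy"])/f,1]);return t+d*(z-t[2])/d[2]
def W(p,L):
    L=np.atleast_2d(L);c,s=np.cos(p[2]),np.sin(p[2]);return np.c_[p[0]+c*L[:,0]-s*L[:,1],p[1]+s*L[:,0]+c*L[:,1],L[:,2]]
E
python3 - <<'E'
from h import *
cr=lambda u,v:np.array([140+u/3.6,125+v/3.6])
sc=lambda u,v:np.array([220+u/3.75,140+v/3.75])
for n,u in dict(RL=(493,17),RR=(730,80),FL=(443,190),FR=(668,258)).items(): print(n,back("top",cr(*u),.198))
L=np.array([[.178,.107,.198],[.178,-.107,.198]])
h0=0.0
obs=np.array([cr(493,17),cr(730,80),cr(470,276),cr(600,304),cr(400,474),cr(576,487)])
def res(p):
    Q=np.r_[L,[[-.053,.062,.172+p[3]],[-.053,-.062,.172+p[3]]]]
    return (proj("top",W(p,Q))-obs[:4]).ravel()
r=least_squares(res,[.6,-.1,0,0]);p=r.x;print(p,np.degrees(p[2]),r.fun.round(1))
print("scene bar right end",proj("scene",W(p,[[-.053,-.062,.172+p[3]]])),sc(325,213), "col roof RR scene",proj("scene",W(p,[[.178,-.107,.198]])),sc(387,66))
print("bar", W(p,[[-.053,0,.172+p[3]]]),"load",W(p,[[-.117,0,.088]]))
c=back("top",cr(148,222),.064);print("cup",c,back("top",cr(120,221),.055),back("top",cr(175,219),.055))
print("beaker",back("top",cr(340,145),.079))
E
```

```text
RL [0.74146002 0.10028895 0.198     ]
RR [ 0.78970764 -0.1067598   0.198     ]
FL [0.57947621 0.05644045 0.198     ]
FR [ 0.61907974 -0.13652212  0.198     ]
[ 0.59290472 -0.04215229  0.22728162  0.02025859] 13.022277731052023 [-0.4 -0.5 -0.  -0.3 -1.7 -1.4  2.1  2. ]
scene bar right end [[307.46135582 193.85108516]] [306.66666667 196.8       ] col roof RR scene [[322.43061263 155.97409986]] [323.2 157.6]
bar [[ 0.54126774 -0.05409478  0.19225859]] load [[ 0.47891366 -0.06851589  0.088     ]]
cup [0.46466795 0.30592829 0.064     ] [0.45492412 0.33217961 0.055     ] [0.48153175 0.28935434 0.055     ]
beaker [0.6118649  0.18876072 0.079     ]
```

Fit is consistent: box yaw is about 13° and the bar is near (0.541,-0.054,0.19). I'll plan the first move to a view above the handle.

```bash
cat >> h.py <<'E'
from scipy.spatial.transform import Rotation as Ro
def goal(yy): # tool y at yaw yy deg, z down
    a=np.radians(yy);y=np.array([np.cos(a),np.sin(a),0]);z=np.array([0,0,-1.]);return np.c_[np.cross(y,z),y,z]
def plan(pos,yy,vmax=45,tmax=.14,start=None):
    s=read_state();p,R=start or (s["position"],s["tcp_rot"]);G=goal(yy);pos=np.array(pos)
    rv=Ro.from_matrix(R.T@G).as_rotvec();n=int(max(1,np.ceil(np.linalg.norm(pos-p)/vmax*1000),np.ceil(np.linalg.norm(rv)/tmax)))
    rows=[]
    for i in range(n):
        k=n-i;d=(R.T@(pos-p)/k*1000).round(0 if k>1 else 1);t=(Ro.from_matrix(R.T@G).as_rotvec()/k).round(3)
        rows.append([d.tolist(),t.tolist()]);p=p+R@d/1000;R=R@Ro.from_rotvec(t).as_matrix()
    for i in range(0,n,5):print(str(rows[i:i+5]).replace(" ",""))
    return p,R
E
python3 - <<'E'
from h import *
s=plan([.19,-.56,.40],-60);print();s=plan([.541,-.054,.36],13,start=s)
E
```

```text
[[[5.0,-7.0,-36.0],[-0.0,-0.0,-0.047]],[[5.0,-6.0,-36.0],[-0.0,-0.0,-0.047]],[[5.0,-6.0,-35.0],[-0.0,-0.0,-0.047]],[[5.0,-6.0,-36.0],[-0.001,-0.0,-0.047]],[[6.3,-6.5,-35.0],[-0.0,-0.0,-0.048]]]

[[[40.0,-19.0,3.0],[0.0,-0.0,-0.091]],[[41.0,-15.0,3.0],[0.0,-0.0,-0.091]],[[43.0,-11.0,3.0],[0.0,-0.0,-0.091]],[[43.0,-7.0,3.0],[0.0,-0.0,-0.091]],[[44.0,-3.0,3.0],[0.0,-0.0,-0.091]]]
[[[44.0,1.0,3.0],[0.0,-0.0,-0.091]],[[44.0,4.0,3.0],[0.0,-0.0,-0.091]],[[43.0,9.0,3.0],[0.0,-0.0,-0.091]],[[42.0,12.0,3.0],[0.0,-0.0,-0.091]],[[41.0,16.0,3.0],[0.0,-0.0,-0.091]]]
[[[39.0,20.0,3.0],[0.0,-0.0,-0.091]],[[37.0,23.0,2.0],[0.0,-0.0,-0.091]],[[35.0,27.0,3.0],[0.0,-0.0,-0.091]],[[33.0,29.6,2.3],[0.0,-0.0,-0.091]]]
```

Call:
drive_tool --motion '[[[5,-7,-36],[0,0,-0.047]],[[5,-6,-36],[0,0,-0.047]],[[5,-6,-35],[0,0,-0.047]],[[5,-6,-36],[0,0,-0.047]],[[6,-6,-35],[0,0,-0.048]]]' --gripper 0.35

```text
time_s: 0.7
position: [0.1901, -0.5602, 0.4019]
tcp_rot: [[0.865, 0.502, -0.0], [0.502, -0.865, 0.0], [0.0, -0.0, -1.0]]
force: [-0.0, -0.5, -1.6]
opening: 0.63
grasp_force: 0.0
```

Call:
drive_tool --motion '[[[40,-19,3],[0,0,-0.091]],[[41,-15,3],[0,0,-0.091]],[[43,-11,3],[0,0,-0.091]],[[43,-7,3],[0,0,-0.091]],[[44,-3,3],[0,0,-0.091]]]'

```text
time_s: 1.2
position: [0.3167, -0.3788, 0.3854]
tcp_rot: [[0.555, 0.832, 0.0], [0.832, -0.555, 0.0], [0.0, 0.0, -1.0]]
force: [0.1, 0.6, -0.6]
opening: 0.352
grasp_force: 0.0
```

Call:
drive_tool --motion '[[[44,1,3],[0,0,-0.091]],[[44,4,3],[0,0,-0.091]],[[43,9,3],[0,0,-0.091]],[[42,12,3],[0,0,-0.091]],[[41,16,3],[0,0,-0.091]]]'

```text
time_s: 1.7
position: [0.4415, -0.1979, 0.3704]
tcp_rot: [[0.133, 0.991, 0.0], [0.991, -0.133, -0.0], [-0.0, 0.0, -1.0]]
force: [-0.3, -0.7, -0.3]
opening: 0.351
grasp_force: 0.0
```

Call:
drive_tool --motion '[[[39,20,3],[0,0,-0.091]],[[37,23,2],[0,0,-0.091]],[[35,27,3],[0,0,-0.091]],[[33,30,2],[0,0,-0.091]],[[0,0,0],[0,0,0]]]'

```text
time_s: 2.2
position: [0.5432, -0.0504, 0.3598]
tcp_rot: [[-0.232, 0.973, 0.0], [0.973, 0.232, 0.002], [0.002, 0.001, -1.0]]
force: [0.0, -0.1, 0.2]
opening: 0.35
grasp_force: 0.0
```

Run:
```python
from h import *
import cv2,pickle
s=read_state();im=capture("wrist")[:,:,::-1];pickle.dump(s,open("s1.pkl","wb"))
cv2.imwrite("pics/w1.png",cv2.resize(im,(784,588),interpolation=cv2.INTER_CUBIC));print(s["position"],s["tcp_rot"],s["time_s"],s["opening"])
p=[.5929,-.0422,.2273]
print(proj("wrist",W(p,[[-.053,.062,.185],[-.053,-.062,.185],[-.211,.067,.098],[-.211,-.067,.098],[0,.107,.198],[0,-.107,.198]]),s)*1.4)
```

```text
[ 0.54319675 -0.05038308  0.35983457] [[-2.32190105e-01  9.72670361e-01  3.51517712e-04]
 [ 9.72667891e-01  2.32188660e-01  2.36636995e-03]
 [ 2.22007949e-03  8.91357678e-04 -9.99997138e-01]] 2.2 0.35009491778322444
[[382.13679415 180.25454375]
 [381.29866545 340.47015202]
 [205.45642106 166.8953554 ]
 [220.03270892 308.7997933 ]
 [462.66683564 112.22709215]
 [447.54313106 399.66492806]]
```

View pics/w1.png

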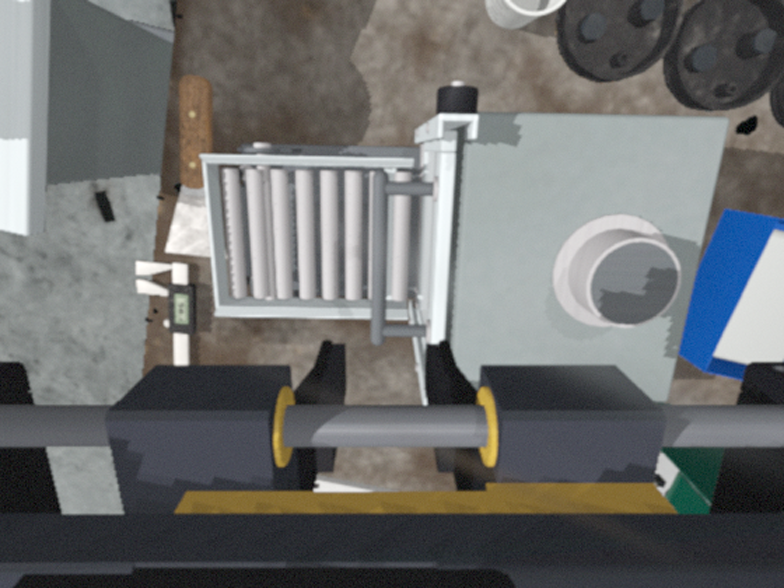

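The wrist view shows the bar from (379,172) to (377,342). The roof's rear-left corner is at (727,118), and the tray's near inner corners are at (217,166) and (226,306). Next I fit the box pose and sash height jointly.

Run:
```python
from h import *
import pickle
s=pickle.load(open("s1.pkl","rb"))
cr=lambda u,v:np.array([140+u/3.6,125+v/3.6])
ot=np.array([cr(493,17),cr(730,80),cr(470,276),cr(600,304)])
ow=np.array([[379,172],[377,342],[727,118]])/1.4
def res(p):
    H=.172+p[3];B=[[-.053,.062,H],[-.053,-.062,H]];r=[[.178,.107,.198]]
    return np.r_[(proj("top",W(p,r+[[.178,-.107,.198]]+B))-ot).ravel()*1.5,(proj("wrist",W(p,B+r),s)-ow).ravel()]
r=least_squares(res,[.6,-.1,.2,0],loss="soft_l1");p=r.x;print(p,np.degrees(p[2]),res(p).round(1))
r=least_squares(lambda p:res(p)[8:],[.6,-.1,.2,0]);print(r.x,np.degrees(r.x[2]),r.fun.round(1))
for q in (p,r.x):
    print("bar",W(q,[[-.053,0,.172+q[3]]]),"tray",proj("wrist",W(q,[[-.208,.067,.098],[-.208,-.067,.098]]),s)*1.4)
```

```text
[ 0.58972263 -0.04180249  0.21254221  0.01983442] 12.177771679040864 [-0.1  0.1  0.1  1.8 -3.8 -1.4  1.7  4.6  0.1  4.4 -0.6 -0.2  1.4 -0.9]
[ 0.5883921  -0.03976309  0.19962967  0.02642358] 11.437937570094707 [ 0.   1.6 -2.2 -0.4  1.9 -0.8]
bar [[ 0.53791525 -0.05298261  0.19183442]] tray [[206.09079872 162.05955351]
 [218.61687782 304.73938917]]
bar [[ 0.53644468 -0.05027333  0.19842358]] tray [[205.59547904 156.26229318]
 [216.41718266 299.85975263]]
```

Run:
```python
from h import *
import pickle
s=pickle.load(open("s1.pkl","rb"))
for z in(.185,.192,.2):
    a,b=[back("wrist",np.array(u)/1.4,z,s) for u in((379,172),(377,342))];d=a-b
    print(z,np.linalg.norm(d),np.degrees(np.arctan2(-d[0],d[1])),(a+b)/2)
for nm,U,z in(("railL",((203,155),(414,152)),.106),("railR",((217,318),(405,312)),.106),("near",((203,155),(217,318)),.1),("roofL",((500,115),(727,118)),.198)):
    a,b=[back("wrist",np.array(u)/1.4,z,s) for u in U];d=b-a;print(nm,a,b,np.degrees(np.arctan2(d[1],d[0])))
m=np.array([.536,-.051,.193]);plan([*m[:2],.30],13,start=None)
```

```text
0.185 0.13105615596279485 12.522488530111904 [ 0.53800701 -0.05265113  0.185     ]
0.192 0.1283443813551032 12.522488530111916 [ 0.53771587 -0.05099347  0.192     ]
0.2 0.12524521037488412 12.522488530111898 [ 0.53738313 -0.049099    0.2       ]
railL [ 0.37178785 -0.01400725  0.106     ] [0.54944851 0.03098365 0.106     ] 14.210861813943033
railR [ 0.40309904 -0.16163083  0.106     ] [ 0.57788127 -0.11364524  0.106     ] 15.352012384509104
near [ 0.36960024 -0.01460349  0.1       ] [ 0.40136162 -0.16434962  0.1       ] -78.02494568429334
roofL [0.5932917  0.06613591 0.198     ] [0.74025891 0.09932321 0.198     ] 12.724784591505083
[[[1.0,-3.0,30.0],[-0.0,-0.0,0.002]],[[1.8,-2.4,29.9],[-0.001,-0.001,0.002]]]
```

Call:
drive_tool --motion '[[[0,-3,20],[0,0,0.01]],[[0,-2.5,40],[0,0,0]],[[0,0,40],[0,0,0]],[[0,0,25],[0,0,0]],[[0,0,10],[0,0,0]]]'

```text
time_s: 2.75
position: [0.5336, -0.0567, 0.223]
tcp_rot: [[-0.213, 0.977, -0.006], [0.977, 0.213, 0.001], [0.003, -0.005, -1.0]]
force: [-0.4, 0.2, 0.5]
opening: 0.347
grasp_force: 0.0
```

Call:
drive_tool --motion '[[[0,0,12],[0,0,0]],[[0,0,12],[0,0,0]],[[0,0,12],[0,0,0]],[[0,0,12],[0,0,0]],[[0,0,0],[0,0,0]]]'

```text
time_s: 3.25
position: [0.535, -0.0557, 0.176]
tcp_rot: [[-0.215, 0.977, -0.003], [0.977, 0.215, 0.001], [0.002, -0.003, -1.0]]
force: [0.3, -0.1, 0.1]
opening: 0.346
grasp_force: 0.0
```

Run:
```python
from h import *
import cv2
s=read_state();print(s["position"],s["force"])
im=capture("wrist")[:,:,::-1]
cv2.imwrite("pics/w2.png",cv2.resize(im,(784,588),interpolation=cv2.INTER_CUBIC))
```

```text
[ 0.53501166 -0.05572248  0.17603223] [ 0.29861387 -0.05684184  0.08913727]
```

View pics/w2.png

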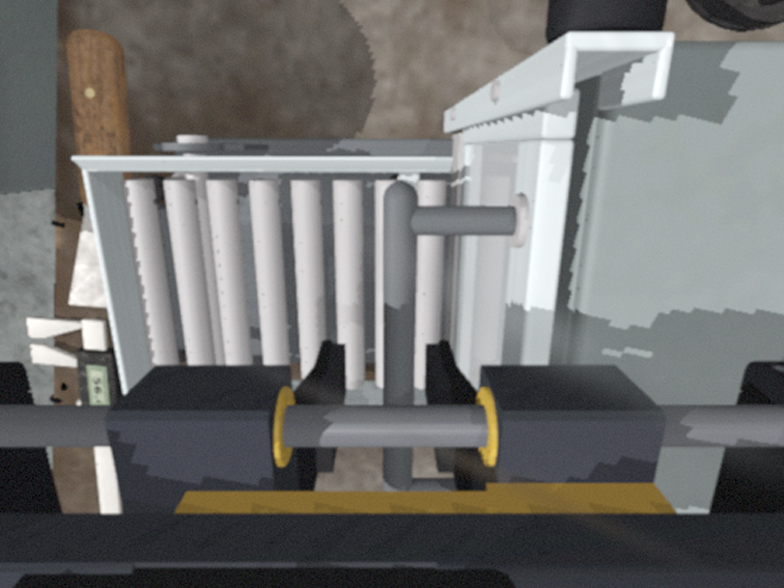

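The bar lies between the fingers, at column 398 against a finger midline near 386. I'll shift about 3 mm and close.

Call:
drive_tool --motion '[[[0,3,0],[0,0,0]],[[0,0,0],[0,0,0]]]'

```text
time_s: 3.5
position: [0.54, -0.0555, 0.1782]
tcp_rot: [[-0.215, 0.977, 0.002], [0.977, 0.215, -0.001], [-0.001, 0.002, -1.0]]
force: [1.4, 0.5, 0.4]
opening: 0.353
grasp_force: 0.0
```

Call:
drive_tool --motion '[[[0,0,0],[0,0,0]],[[0,0,0],[0,0,0]],[[0,0,0],[0,0,0]],[[0,0,0],[0,0,0]]]' --gripper 0

```text
time_s: 3.9
position: [0.5399, -0.0552, 0.1778]
tcp_rot: [[-0.215, 0.977, 0.002], [0.977, 0.215, 0.0], [-0.0, 0.002, -1.0]]
force: [2.2, 1.2, -0.4]
opening: 0.129
grasp_force: 30.0
```

Call:
drive_tool --motion '[[[0,0,-10],[0,0,0]],[[0,0,-18],[0,0,0]],[[0,0,-18],[0,0,0]],[[0,0,-18],[0,0,0]],[[0,0,-12],[0,0,0]]]'

```text
time_s: 4.4
position: [0.5399, -0.0552, 0.2534]
tcp_rot: [[-0.215, 0.977, 0.002], [0.977, 0.215, 0.001], [0.0, 0.002, -1.0]]
force: [5.2, 0.9, -9.2]
opening: 0.127
grasp_force: 30.0
```

Call:
drive_tool --motion '[[[0,0,-3],[0,0,0]],[[0,0,-3],[0,0,0]],[[0,0,-3],[0,0,0]],[[0,0,0],[0,0,0]]]'

```text
time_s: 4.8
position: [0.5399, -0.0552, 0.2621]
tcp_rot: [[-0.215, 0.977, 0.002], [0.977, 0.215, 0.001], [0.0, 0.002, -1.0]]
force: [5.5, 2.4, -4.9]
opening: 0.125
grasp_force: 30.0
```

Call:
drive_tool --motion '[[[0,0,-2],[0,0,0]],[[0,0,-2],[0,0,0]],[[0,0,-2],[0,0,0]]]'

```text
time_s: 5.1
position: [0.5399, -0.0552, 0.2675]
tcp_rot: [[-0.215, 0.977, 0.002], [0.977, 0.215, 0.001], [0.0, 0.002, -1.0]]
force: [6.9, 0.9, -9.1]
opening: 0.127
grasp_force: 30.0
```

Call:
drive_tool --motion '[[[0,0,-2],[0,0,0]],[[0,0,-2],[0,0,0]]]'

```text
time_s: 5.3
position: [0.5399, -0.0552, 0.2715]
tcp_rot: [[-0.215, 0.977, 0.002], [0.977, 0.215, 0.001], [0.0, 0.002, -1.0]]
force: [6.5, 0.8, -8.8]
opening: 0.128
grasp_force: 30.0
```

Call:
drive_tool --motion '[[[0,0,-2],[0,0,0]],[[0,0,-2],[0,0,0]]]'

```text
time_s: 5.5
position: [0.5399, -0.0552, 0.2754]
tcp_rot: [[-0.215, 0.977, 0.002], [0.977, 0.215, 0.001], [0.0, 0.002, -1.0]]
force: [6.2, -0.1, -8.8]
opening: 0.126
grasp_force: 30.0
```

Call:
drive_tool --motion '[[[0,0,-2],[0,0,0]],[[0,0,-1],[0,0,0]]]'

```text
time_s: 5.7
position: [0.5398, -0.0552, 0.2774]
tcp_rot: [[-0.215, 0.977, 0.001], [0.977, 0.215, 0.001], [0.001, 0.001, -1.0]]
force: [9.3, 0.3, -17.7]
opening: 0.125
grasp_force: 30.0
```

Run:
```python
from h import *
s=read_state();print(s["position"],s["force"],s["joint_positions"])
```

```text
[ 0.53983165 -0.05520054  0.27739468] [  9.31838428   0.34378313 -17.66145233] [-1.76837819e+01  2.02155867e+01  9.01219187e+01  7.78253898e-02
  6.96101716e+01 -3.01249059e+01]
```

The force rose after about 99 mm of travel, so the sash is at its upper stop. I'll release, retreat upwards and head for the cup.

Call:
drive_tool --motion '[[[0,0,0],[0,0,0]],[[0,0,0],[0,0,0]],[[0,0,0],[0,0,0]]]' --gripper 0.35

```text
time_s: 6.0
position: [0.5382, -0.0555, 0.2798]
tcp_rot: [[-0.215, 0.977, -0.001], [0.977, 0.215, -0.0], [0.0, -0.001, -1.0]]
force: [-0.2, 1.6, -0.0]
opening: 0.299
grasp_force: 0.0
```

Call:
drive_tool --motion '[[[0,0,-15],[0,0,0]],[[0,0,-30],[0,0,0]],[[0,0,-40],[0,0,0]],[[0,0,-20],[0,0,0]],[[0,0,0],[0,0,0]]]'

```text
time_s: 6.5
position: [0.5402, -0.056, 0.3888]
tcp_rot: [[-0.215, 0.977, 0.008], [0.977, 0.215, -0.003], [-0.005, 0.007, -1.0]]
force: [-0.5, -0.0, -0.9]
opening: 0.351
grasp_force: 0.0
```

Run:
```python
from h import *
s=read_state();print(s["position"])
st=plan([.497,.255,.26],32)
```

```text
[ 0.54021409 -0.05596677  0.38879477]
[[[39.0,3.0,16.0],[0.001,0.001,-0.043]],[[39.0,5.0,16.0],[0.001,0.001,-0.043]],[[39.0,6.0,16.0],[0.001,0.001,-0.043]],[[38.0,8.0,16.0],[0.001,0.001,-0.042]],[[38.0,10.0,16.0],[0.001,0.0,-0.043]]]
[[[38.0,11.0,16.0],[0.0,0.0,-0.042]],[[37.0,13.0,16.0],[0.001,0.001,-0.043]],[[36.6,14.5,16.3],[0.0,0.0,-0.042]]]
```

Call:
drive_tool --motion '[[[39,3,16],[0,0,-0.043]],[[39,5,16],[0,0,-0.043]],[[39,6,16],[0,0,-0.043]],[[38,8,16],[0,0,-0.042]],[[38,10,16],[0,0,-0.043]]]'

```text
time_s: 7.0
position: [0.5102, 0.1399, 0.3029]
tcp_rot: [[-0.419, 0.908, -0.003], [0.908, 0.419, -0.001], [0.001, -0.003, -1.0]]
force: [-0.2, -0.3, 0.4]
opening: 0.351
grasp_force: 0.0
```

Call:
drive_tool --motion '[[[38,11,16],[0,0,-0.042]],[[37,13,16],[0,0,-0.043]],[[37,14,16],[0,0,-0.042]],[[0,0,0],[0,0,0]],[[0,0,0],[0,0,0]]]'

```text
time_s: 7.5
position: [0.4932, 0.256, 0.2552]
tcp_rot: [[-0.531, 0.847, -0.003], [0.847, 0.531, -0.002], [0.0, -0.004, -1.0]]
force: [0.2, -0.9, 0.2]
opening: 0.35
grasp_force: 0.0
```

Run:
```python
from h import *
import cv2,pickle
s=read_state();im=capture("wrist")[:,:,::-1];pickle.dump(s,open("s2.pkl","wb"))
cv2.imwrite("pics/w3.png",cv2.resize(im,(784,588),interpolation=cv2.INTER_CUBIC));print(s["position"],s["tcp_rot"],s["time_s"])
```

```text
[0.49319956 0.25596709 0.25522827] [[-5.31270227e-01  8.47196865e-01 -3.06871275e-03]
 [ 8.47202413e-01  5.31267298e-01 -1.76917414e-03]
 [ 1.31467949e-04 -3.53973039e-03 -9.99993726e-01]] 7.5
```

View pics/w3.png

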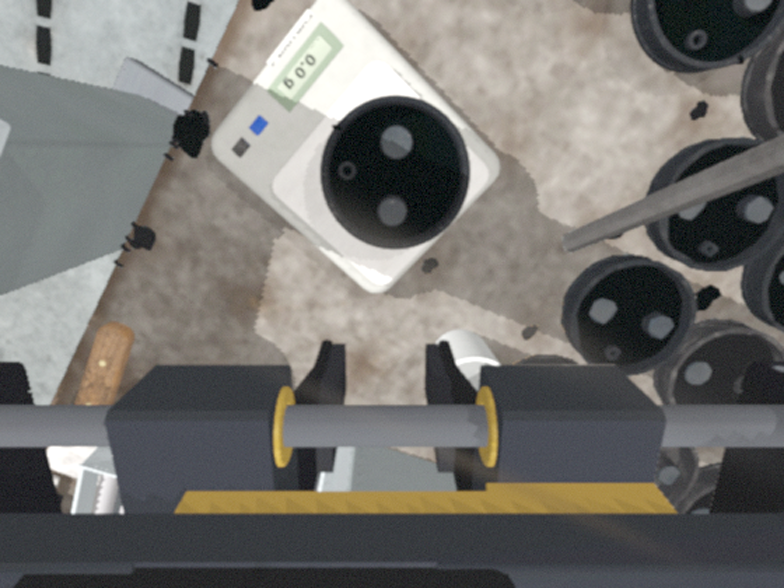

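The cup rim is centred near (395,172), spanning columns 321–469 and rows 96–248. The bosses are at (397,142) and (391,210). A small ring sits at (347,170) on the near pinch side, so I'll pinch about 30° round from it.

Run:
```python
from h import *
import pickle,cv2
s=pickle.load(open("s2.pkl","rb"))
a=np.linspace(0,2*np.pi,73)
def ext(q):
    P=np.r_[[ [q[0]+.0565*np.cos(t),q[1]+.0565*np.sin(t),.064] for t in a]];u=proj("wrist",P,s)*1.4
    return np.r_[u.min(0),u.max(0)]
r=least_squares(lambda q:ext(q)-[321,96,469,248],[.465,.306]);print(r.x,r.fun)
C=r.x
for u,z in(((397,142),.062),((391,210),.052),((347,170),.042)):
    d=back("wrist",np.array(u)/1.4,z,s)[:2]-C;print(d,np.hypot(*d),np.degrees(np.arctan2(d[1],d[0])))
yy=0;pin=C-.053*np.array([np.cos(np.radians(yy)),np.sin(np.radians(yy))]);print(pin)
st=plan([*pin,.14],yy)
```

```text
[0.46628754 0.31068023] [-1.65162546 -1.55730155  1.64486267  2.05711661]
[-0.01168821  0.02127612] 0.0242752474420649 118.78254806810352
[ 0.011934   -0.02415745] 0.02694443736183296 -63.71019800162401
[-0.03361814 -0.01712227] 0.03772732779173581 -153.0095024000504
[0.41328754 0.31068023]
[[[22.0,-10.0,29.0],[-0.0,0.0,0.14]],[[21.0,-13.0,29.0],[-0.001,0.0,0.139]],[[19.0,-15.0,29.0],[-0.0,0.0,0.14]],[[16.8,-18.3,29.0],[-0.001,0.001,0.139]]]
```

Call:
drive_tool --motion '[[[21,-10,29],[0,0,0.14]],[[20,-13,29],[0,0,0.14]],[[19,-15,29],[0,0,0.14]],[[16,-18,29],[0,0,0.139]],[[0,0,0],[0,0,0]]]' --gripper 0.28

```text
time_s: 8.05
position: [0.4107, 0.3069, 0.1378]
tcp_rot: [[0.002, 1.0, -0.009], [1.0, -0.002, -0.004], [-0.004, -0.009, -1.0]]
force: [0.0, -0.5, -0.3]
opening: 0.276
grasp_force: 0.0
```

Call:
drive_tool --motion '[[[0,0,20],[0,0,0]],[[0,0,10],[0,0,0]],[[0,0,0],[0,0,0]],[[0,0,0],[0,0,0]]]'

```text
time_s: 8.45
position: [0.4167, 0.3084, 0.1113]
tcp_rot: [[0.002, 1.0, 0.001], [1.0, -0.002, 0.0], [0.0, 0.001, -1.0]]
force: [-0.8, -0.3, 0.4]
opening: 0.276
grasp_force: 0.0
```

Run:
```python
from h import *
import cv2
s=read_state();print(s["position"],s["tcp_rot"],s["force"])
im=capture("wrist")[:,:,::-1]
cv2.imwrite("pics/w4.png",cv2.resize(im,(784,588),interpolation=cv2.INTER_CUBIC))
a=np.linspace(0,2*np.pi,9)[:-1]
for C in((.4663,.3107),(.4647,.3059)):print((proj("wrist",[[C[0]+.0565*np.cos(t),C[1]+.0565*np.sin(t),.064] for t in a],s)*1.4).round().tolist())
print((proj("wrist",[s["position"]],s)*1.4))
```

```text
[0.41667198 0.30842482 0.11133143] [[ 1.74462793e-03  9.99997490e-01  1.40557174e-03]
 [ 9.99998370e-01 -1.74528050e-03  4.63178954e-04]
 [ 4.65630908e-04  1.40476137e-03 -9.99998905e-01]] [-0.7863698  -0.26487417  0.37560409]
[[604.0, 316.0], [580.0, 234.0], [496.0, 198.0], [406.0, 235.0], [371.0, 316.0], [405.0, 389.0], [481.0, 417.0], [561.0, 389.0]]
[[599.0, 325.0], [575.0, 245.0], [491.0, 209.0], [403.0, 245.0], [368.0, 325.0], [401.0, 398.0], [477.0, 425.0], [557.0, 397.0]]
[[385.96014426 363.77056145]]
```

View pics/w4.png

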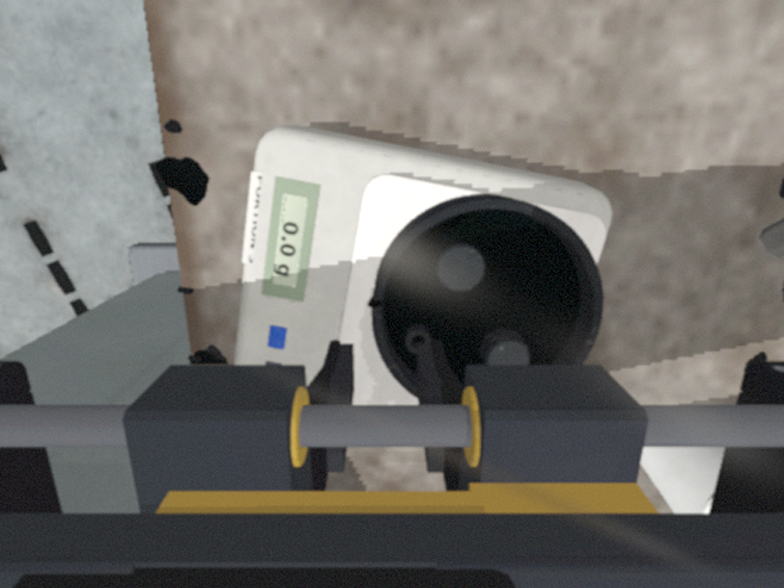

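The cup rim spans columns 373–602 with its top at row 195, so the centre is (0.466,0.311). I'll correct by (+4,-3.5) mm and descend 66 mm.

Call:
drive_tool --motion '[[[2,-1.5,0],[0,0,0]],[[2,-2,10],[0,0,0]],[[0,0,20],[0,0,0]],[[0,0,10],[0,0,0]],[[0,0,0],[0,0,0]]]'

```text
time_s: 9.0
position: [0.4106, 0.3124, 0.069]
tcp_rot: [[0.001, 1.0, -0.003], [1.0, -0.001, -0.002], [-0.002, -0.003, -1.0]]
force: [0.1, 0.7, 0.4]
opening: 0.282
grasp_force: 0.0
```

Call:
drive_tool --motion '[[[0,0,10],[0,0,0]],[[0,0,8],[0,0,0]],[[0,0,6],[0,0,0]],[[0,0,2],[0,0,0]],[[0,0,0],[0,0,0]]]'

```text
time_s: 9.5
position: [0.4117, 0.3128, 0.0442]
tcp_rot: [[0.001, 1.0, -0.001], [1.0, -0.001, -0.0], [-0.0, -0.001, -1.0]]
force: [0.3, 0.3, -0.4]
opening: 0.279
grasp_force: 0.0
```

Call:
drive_tool --motion '[[[0,0,0],[0,0,0]],[[0,0,0],[0,0,0]],[[0,0,0],[0,0,0]],[[0,0,0],[0,0,0]]]' --gripper 0

```text
time_s: 9.9
position: [0.4122, 0.3129, 0.0449]
tcp_rot: [[0.001, 1.0, 0.001], [1.0, -0.001, 0.0], [0.0, 0.001, -1.0]]
force: [1.1, -1.1, 1.5]
opening: 0.086
grasp_force: 28.6
```

Call:
drive_tool --motion '[[[0,0,-2],[0,0,0]],[[0,0,-8],[0,0,0]],[[0,0,-15],[0,0,0]],[[0,0,-10],[0,0,0]],[[0,0,0],[0,0,0]]]'

```text
time_s: 10.4
position: [0.4126, 0.3133, 0.081]
tcp_rot: [[0.001, 1.0, 0.002], [1.0, -0.001, 0.001], [0.001, 0.002, -1.0]]
force: [1.0, 0.2, -2.0]
opening: 0.08
grasp_force: 29.2
```

Run:
```python
from h import *
s=read_state();print(s["position"],s["force"],s["moment"])
# load point, cup->pinch dir = -box x
a=np.radians(12.6);ux=np.array([np.cos(a),np.sin(a)])
load=np.array([.5394,-.0535])-.064*ux
pin=load-.053*ux;print(load,pin)
st=plan([s["position"][0]-.0,.28,.20],5,vmax=25)
st=plan([*pin,.20],12.6,vmax=22,start=st)
```

```text
[0.41257784 0.31334423 0.08097863] [ 0.95013012  0.19740472 -1.99859527] [ 0.02158608 -0.05945498 -0.045066  ]
[ 0.47694133 -0.06746117] [ 0.42521774 -0.07902276]
[[[-7.0,0.0,-24.0],[0.0,-0.0,-0.018]],[[-7.0,-0.0,-24.0],[0.001,-0.0,-0.018]],[[-6.0,-0.0,-24.0],[0.001,-0.0,-0.017]],[[-7.0,-0.0,-24.0],[0.0,-0.001,-0.018]],[[-6.2,-1.0,-23.1],[0.001,-0.0,-0.017]]]
[[[-21.0,-1.0,-0.0],[-0.0,-0.0,-0.008]],[[-21.0,-1.0,-0.0],[-0.0,-0.0,-0.008]],[[-21.0,-1.0,-0.0],[-0.0,-0.0,-0.008]],[[-21.0,-2.0,-0.0],[-0.0,-0.0,-0.008]],[[-21.0,-2.0,-0.0],[-0.0,-0.0,-0.008]]]
[[[-21.0,-2.0,-0.0],[-0.0,-0.0,-0.008]],[[-21.0,-2.0,-0.0],[-0.0,-0.0,-0.008]],[[-21.0,-2.0,-0.0],[-0.0,-0.0,-0.008]],[[-21.0,-2.0,-0.0],[-0.0,-0.0,-0.008]],[[-21.0,-3.0,-0.0],[-0.0,-0.0,-0.008]]]
[[[-21.0,-3.0,-0.0],[-0.0,-0.0,-0.008]],[[-21.0,-3.0,-0.0],[-0.0,-0.0,-0.007]],[[-21.0,-3.0,-0.0],[-0.0,-0.0,-0.008]],[[-21.0,-3.0,-0.0],[-0.0,-0.0,-0.007]],[[-21.0,-4.0,-0.0],[-0.0,-0.0,-0.008]]]
[[[-21.0,-4.0,-0.0],[-0.0,-0.0,-0.007]],[[-20.5,-3.3,-0.0],[-0.0,-0.0,-0.008]]]
```

Call:
drive_tool --motion '[[[-7,0,-15],[0,0,-0.018]],[[-7,0,-24],[0,0,-0.018]],[[-6,0,-24],[0,0,-0.017]],[[-7,0,-24],[0,0,-0.018]],[[-6,-1,-23],[0,0,-0.017]]]'

```text
time_s: 10.9
position: [0.4114, 0.2793, 0.1901]
tcp_rot: [[-0.088, 0.996, -0.001], [0.996, 0.088, -0.0], [-0.0, -0.001, -1.0]]
force: [0.1, 1.1, -1.2]
opening: 0.081
grasp_force: 29.6
```

Call:
drive_tool --motion '[[[-21,-2,0],[0,0,-0.008]],[[-21,-2,0],[0,0,-0.008]],[[-21,-2,0],[0,0,-0.008]],[[-21,-3,0],[0,0,-0.008]],[[-21,-3,0],[0,0,-0.008]]]'

```text
time_s: 11.4
position: [0.4101, 0.1733, 0.1892]
tcp_rot: [[-0.127, 0.992, -0.001], [0.992, 0.127, -0.0], [-0.0, -0.001, -1.0]]
force: [0.7, -0.0, -1.3]
opening: 0.076
grasp_force: 29.6
```

Call:
drive_tool --motion '[[[-21,-3,0],[0,0,-0.008]],[[-21,-3,0],[0,0,-0.008]],[[-21,-3,0],[0,0,-0.008]],[[-21,-3,0],[0,0,-0.008]],[[-21,-4,0],[0,0,-0.008]]]'

```text
time_s: 11.9
position: [0.4094, 0.0672, 0.1893]
tcp_rot: [[-0.167, 0.986, -0.001], [0.986, 0.167, 0.0], [0.0, -0.001, -1.0]]
force: [0.3, 0.2, -1.9]
opening: 0.079
grasp_force: 29.6
```

Call:
drive_tool --motion '[[[-21,-4,0],[0,0,-0.008]],[[-21,-4,0],[0,0,-0.008]],[[-21,-4,0],[0,0,-0.008]],[[-20,-4,0],[0,0,-0.008]],[[-10,-4,0],[0,0,-0.008]]]'

```text
time_s: 12.4
position: [0.4071, -0.0286, 0.1894]
tcp_rot: [[-0.205, 0.979, 0.0], [0.979, 0.205, -0.0], [-0.0, -0.0, -1.0]]
force: [-0.2, -0.8, -1.4]
opening: 0.078
grasp_force: 29.6
```

Run:
```python
from h import *
s=read_state();print(s["position"],s["force"],s["opening"])
a=np.radians(12.6);ux=np.array([np.cos(a),np.sin(a)])
st=plan([*(np.array([.4252,-.0790])-.015*ux),.17],12.6,vmax=20)
```

```text
[ 0.40713341 -0.02858931  0.18938252] [-0.15671785 -0.75935419 -1.40813202] 0.07760337692933607
[[[-18.0,-3.0,6.0],[-0.0,0.0,-0.005]],[[-18.0,-2.0,7.0],[-0.0,0.0,-0.004]],[[-17.2,-2.9,6.4],[-0.0,0.0,-0.005]]]
```

Call:
drive_tool --motion '[[[-18,-3,6],[0,0,-0.005]],[[-18,-2,7],[0,0,-0.004]],[[-17,-3,6],[0,0,-0.005]],[[0,0,0],[0,0,0]],[[0,0,0],[0,0,0]]]'

```text
time_s: 12.9
position: [0.4097, -0.0804, 0.1702]
tcp_rot: [[-0.218, 0.976, -0.001], [0.976, 0.218, 0.001], [0.001, -0.001, -1.0]]
force: [-0.6, -0.4, -1.6]
opening: 0.083
grasp_force: 29.7
```

Run:
```python
from h import *
import cv2
s=read_state();print(s["position"],s["force"])
im=capture("wrist")[:,:,::-1]
cv2.imwrite("pics/w5.png",cv2.resize(im,(784,588),interpolation=cv2.INTER_CUBIC))
a=np.radians(12.6)
# predicted inner rail lines in wrist, box origin est
p=[.5394+.053*np.cos(a),-.0535+.053*np.sin(a),a]
print((proj("wrist",W(p,[[-.2,.067,.106],[-.07,.067,.106],[-.2,-.067,.106],[-.053,.062,.282]]),s)*1.4).round())
st=plan([.4252,-.0790,.135],12.6,vmax=15)
```

```text
[ 0.40974327 -0.08040622  0.17024653] [-0.64276539 -0.44634446 -1.5795914 ]
[[ 356.  182.]
 [ 626.  182.]
 [ 360.  424.]
 [1494.  326.]]
[[[-1.0,5.0,12.0],[-0.0,-0.0,0.0]],[[-1.0,5.0,12.0],[-0.0,-0.001,0.0]],[[-0.4,5.3,11.4],[-0.001,-0.0,0.001]]]
```

View pics/w5.png

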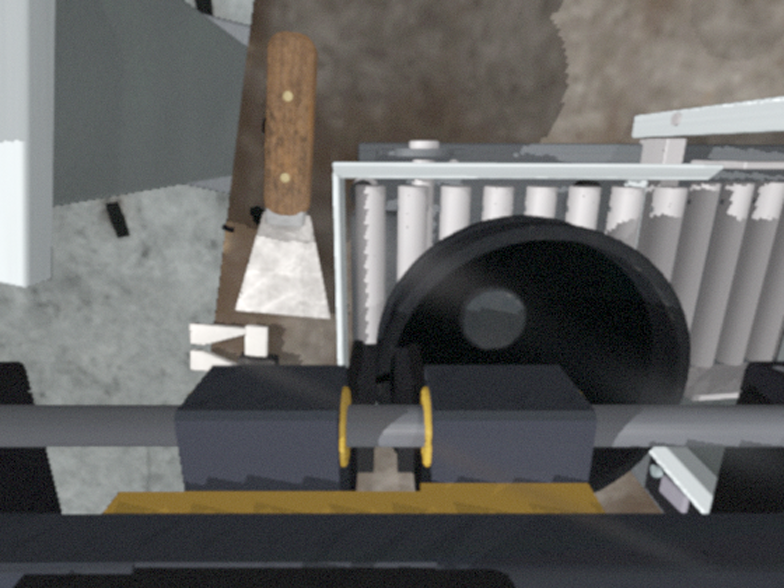

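The cup hangs over the tray. The left rail's inner edge is at row 179 and the cup's left edge at row 215, so the cup is about 4 mm too far left. I'll shift about 5 mm right, 15 mm forward, and lower.

Call:
drive_tool --motion '[[[-1,0,13],[0,0,0]],[[-1,3,13],[0,0,0]],[[-1,6,10],[0,0,0]],[[-1,6,0],[0,0,0]],[[-1,0,0],[0,0,0]]]'

```text
time_s: 13.45
position: [0.4275, -0.0822, 0.1347]
tcp_rot: [[-0.22, 0.975, 0.001], [0.975, 0.22, -0.0], [-0.001, 0.001, -1.0]]
force: [-0.3, -0.2, -2.0]
opening: 0.078
grasp_force: 29.7
```

Call:
drive_tool --motion '[[[0,0,10],[0,0,0]],[[0,0,10],[0,0,0]],[[0,0,5],[0,0,0]],[[0,0,0],[0,0,0]],[[0,0,0],[0,0,0]]]'

```text
time_s: 13.95
position: [0.4259, -0.0823, 0.1093]
tcp_rot: [[-0.219, 0.976, -0.001], [0.976, 0.219, 0.0], [0.0, -0.001, -1.0]]
force: [-0.2, 0.3, -2.0]
opening: 0.077
grasp_force: 29.7
```

Call:
drive_tool --motion '[[[0,0,4],[0,0,0]],[[0,0,3],[0,0,0]],[[0,0,1],[0,0,0]],[[0,0,0],[0,0,0]]]'

```text
time_s: 14.35
position: [0.4261, -0.0823, 0.1015]
tcp_rot: [[-0.219, 0.976, -0.0], [0.976, 0.219, 0.0], [0.0, -0.0, -1.0]]
force: [-0.2, 1.0, -0.8]
opening: 0.08
grasp_force: 29.6
```

Call:
drive_tool --motion '[[[0,0,1],[0,0,0]],[[0,0,1],[0,0,0]],[[0,0,0],[0,0,0]]]'

```text
time_s: 14.65
position: [0.4262, -0.0823, 0.0996]
tcp_rot: [[-0.219, 0.976, 0.0], [0.976, 0.219, -0.0], [-0.0, 0.0, -1.0]]
force: [0.6, 0.5, -0.7]
opening: 0.078
grasp_force: 29.7
```

Call:
drive_tool --motion '[[[0,0,0],[0,0,0]],[[0,0,-10],[0,0,0]],[[0,0,-45],[0,0,0]],[[0,-10,-10],[0,0,0]],[[0,-10,0],[0,0,0]]]' --gripper 0.28

```text
time_s: 15.15
position: [0.4074, -0.0873, 0.1665]
tcp_rot: [[-0.22, 0.976, 0.005], [0.976, 0.22, -0.003], [-0.004, 0.004, -1.0]]
force: [-0.2, -0.3, 0.0]
opening: 0.273
grasp_force: 0.0
```

Call:
drive_tool --motion '[[[0,0,0],[0,0,0]],[[0,0,0],[0,0,0]],[[0,0,0],[0,0,0]],[[0,0,0],[0,0,0]],[[0,0,0],[0,0,0]]]'

```text
time_s: 15.65
position: [0.4066, -0.0866, 0.164]
tcp_rot: [[-0.219, 0.976, -0.001], [0.976, 0.219, 0.001], [0.001, -0.001, -1.0]]
force: [0.3, -0.1, -0.0]
opening: 0.276
grasp_force: 0.0
```

Call:
drive_tool --motion '[[[0,0,0],[0,0,0]],[[0,0,0],[0,0,0]],[[0,0,0],[0,0,0]],[[0,0,0],[0,0,0]],[[0,0,0],[0,0,0]]]'

```text
time_s: 16.15
position: [0.4066, -0.0867, 0.1646]
tcp_rot: [[-0.219, 0.976, 0.0], [0.976, 0.219, -0.0], [-0.0, 0.0, -1.0]]
force: [0.0, 0.3, 0.3]
opening: 0.278
grasp_force: 0.0
```

Call:
drive_tool --motion '[[[0,0,-10],[0,0,0]],[[0,0,-10],[0,0,0]],[[0,0,0],[0,0,0]],[[0,0,0],[0,0,0]],[[0,0,0],[0,0,0]]]'

```text
time_s: 16.65
position: [0.4063, -0.0865, 0.1842]
tcp_rot: [[-0.219, 0.976, -0.001], [0.976, 0.219, 0.0], [0.001, -0.001, -1.0]]
force: [0.1, -0.5, -0.3]
opening: 0.282
grasp_force: 0.0
```

Run:
```python
from h import *
import cv2
s=read_state();print(s["position"],s["time_s"])
im=capture("wrist")[:,:,::-1];im2=capture("scene")[:,:,::-1];im3=capture("top")[:,:,::-1]
a=cv2.resize(im,(400,300),interpolation=cv2.INTER_AREA)
b=cv2.resize(im2[140:300,220:360],(394,300)[:0] or (262,300),interpolation=cv2.INTER_CUBIC)
c=cv2.resize(im3[150:290,220:360],(300,300),interpolation=cv2.INTER_CUBIC)
o=np.zeros((600,700,3),np.uint8);o[:300,:400]=a;o[:300,400:662]=b;o[300:,:300]=c;o[300:,300:700]=cv2.resize(im2,(400,300))
cv2.imwrite("pics/m6.png",o)
```

```text
[ 0.40627702 -0.08652547  0.18419124] 16.65
```

View pics/m6.png

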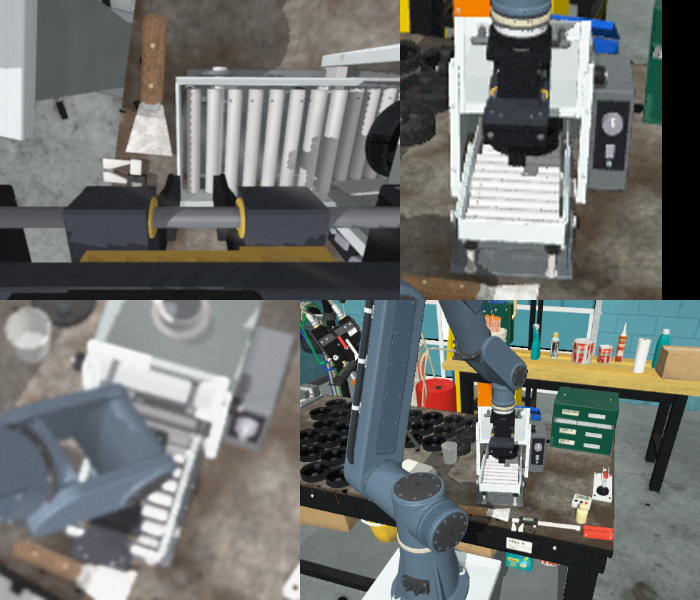

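The tray looks clear. The cup's rear edge shows at (362,140) in the wrist tile, towards the box. I'll convert that to a position and plan a move above the handle.

Run:
```python
from h import *
import cv2
s=read_state();a=np.radians(12.6);p=np.array([.5394+.053*np.cos(a),-.0535+.053*np.sin(a)]);R=np.array([[np.cos(a),np.sin(a)],[-np.sin(a),np.cos(a)]])
for z in(.05,.07,.09):print(z,R@(back("wrist",(507,196),z,s)[:2]-p))
im=capture("wrist");g=im[150:250,480:560].astype(int).sum(2);print(s["time_s"],[int(np.argmax(r<150)+480) if (r<150).any() else -1 for r in g[::10]])
st=plan([.41,-.085,.39],12.6,vmax=42)
print();plan([.5395,-.0552,.39],12.6,vmax=42,start=st)
```

```text
0.05 [ 0.02633264 -0.00315617]
0.07 [0.01175288 0.00224663]
0.09 [-0.00282688  0.00764943]
16.8 [544, 533, 525, 519, 515, 513, 512, 513, 517, 527]
[[[0.0,1.0,-41.0],[-0.0,-0.0,0.0]],[[0.0,1.0,-41.0],[-0.0,-0.0,0.0]],[[0.0,1.0,-41.0],[-0.0,-0.0,0.0]],[[0.0,0.0,-41.0],[-0.0,-0.0,0.001]],[[0.9,0.7,-41.8],[-0.001,-0.001,0.0]]]

[[[0.0,33.0,0.0],[0.0,0.0,0.0]],[[0.0,33.0,0.0],[0.0,0.0,0.0]],[[0.0,33.0,0.0],[0.0,0.0,0.0]],[[0.8,33.9,0.1],[0.0,0.0,0.0]]]
```

Call:
drive_tool --motion '[[[0,0,0],[0,0,0]],[[0,0,0],[0,0,0]],[[0,0,0],[0,0,0]],[[0,0,0],[0,0,0]],[[0,0,0],[0,0,0]]]'

```text
time_s: 17.35
position: [0.4066, -0.0867, 0.1846]
tcp_rot: [[-0.219, 0.976, 0.0], [0.976, 0.219, -0.0], [-0.0, 0.0, -1.0]]
force: [0.3, -0.4, 0.2]
opening: 0.279
grasp_force: 0.0
```

Run:
```python
from h import *
import cv2
s=read_state();im=capture("wrist");g=im[150:250,480:560].astype(int).sum(2);print(s["time_s"],[int(np.argmax(r<150)+480) if (r<150).any() else -1 for r in g[::10]])
a=np.radians(12.6);p=[.5394+.053*np.cos(a),-.0535+.053*np.sin(a),a]
th=np.linspace(0,2*np.pi,73);c,sn=np.cos(-.14),np.sin(-.14)
for x in(.06,.075,.087):
    for h in(0,.03):
        L=np.c_[x+.0565*np.cos(th)*np.cos(.14)+h*np.sin(.14),.0565*np.sin(th),.038+(.087-x)*.14-.0565*np.cos(th)*np.sin(.14)+h*np.cos(.14)]
        u=proj("wrist",W(p,L),s);i=u[:,0].argmin();print(x,h,u[i].round())
```

```text
17.35 [543, 532, 524, 519, 514, 512, 511, 512, 517, 527]
0.06 0 [482. 202.]
0.06 0.03 [507. 217.]
0.075 0 [496. 202.]
0.075 0.03 [523. 216.]
0.087 0 [508. 206.]
0.087 0.03 [535. 216.]
```

The cup's edge hasn't moved and matches the rest position at x = 0.087. Now I'll regrip the handle.

Call:
drive_tool --motion '[[[0,0,-41],[0,0,0]],[[0,1,-41],[0,0,0]],[[0,1,-41],[0,0,0]],[[0,1,-41],[0,0,0]],[[0,0,-41],[0,0,0]]]' --gripper 0.35

```text
time_s: 17.9
position: [0.4092, -0.0857, 0.3913]
tcp_rot: [[-0.219, 0.976, 0.0], [0.976, 0.219, -0.0], [-0.0, 0.0, -1.0]]
force: [0.0, 0.3, -0.9]
opening: 0.348
grasp_force: 0.0
```

Call:
drive_tool --motion '[[[0,33,0],[0,0,0]],[[0,33,0],[0,0,0]],[[1,33,0],[0,0,0]],[[1,33,0],[0,0,0]],[[0,0,0],[0,0,0]]]'

```text
time_s: 18.4
position: [0.5409, -0.0545, 0.3886]
tcp_rot: [[-0.221, 0.975, 0.001], [0.975, 0.221, 0.001], [0.0, 0.001, -1.0]]
force: [-0.9, 0.0, -0.7]
opening: 0.347
grasp_force: 0.0
```

Run:
```python
from h import *
plan([.5396,-.0552,.300],12.6,vmax=30)
```

```text
[[[-0.0,-1.0,30.0],[0.0,-0.0,0.001]],[[-0.0,-0.0,29.0],[0.001,-0.0,0.001]],[[-0.4,-0.5,29.6],[0.0,-0.0,0.001]]]
```

Call:
drive_tool --motion '[[[0,-1,30],[0,0,0]],[[0,0,35],[0,0,0]],[[0,0,25],[0,0,0]],[[0,0,15],[0,0,0]],[[0,0,8],[0,0,0]]]'

```text
time_s: 18.9
position: [0.5351, -0.0551, 0.2749]
tcp_rot: [[-0.219, 0.976, -0.004], [0.976, 0.219, 0.001], [0.002, -0.004, -1.0]]
force: [-0.2, -0.1, -0.1]
opening: 0.346
grasp_force: 0.0
```

Call:
drive_tool --motion '[[[0,0,0],[0,0,0]],[[0,0,0],[0,0,0]],[[0,0,0],[0,0,0]],[[0,0,0],[0,0,0]],[[0,0,0],[0,0,0]]]' --gripper 0

```text
time_s: 19.4
position: [0.5399, -0.0551, 0.2778]
tcp_rot: [[-0.219, 0.976, 0.008], [0.976, 0.219, 0.0], [-0.001, 0.008, -1.0]]
force: [5.2, 1.1, -3.5]
opening: 0.13
grasp_force: 30.0
```

Call:
drive_tool --motion '[[[0,0,10],[0,0,0]],[[0,0,20],[0,0,0]],[[0,0,20],[0,0,0]],[[0,0,20],[0,0,0]],[[0,0,15],[0,0,0]]]'

```text
time_s: 19.9
position: [0.5399, -0.0552, 0.1919]
tcp_rot: [[-0.219, 0.976, 0.008], [0.976, 0.219, -0.0], [-0.002, 0.007, -1.0]]
force: [5.1, 3.5, 4.0]
opening: 0.131
grasp_force: 30.0
```

Call:
drive_tool --motion '[[[0,0,8],[0,0,0]],[[0,0,6],[0,0,0]],[[0,0,4],[0,0,0]],[[0,0,3],[0,0,0]],[[0,0,0],[0,0,0]]]'

```text
time_s: 20.4
position: [0.5399, -0.0551, 0.171]
tcp_rot: [[-0.218, 0.976, 0.007], [0.976, 0.219, 0.0], [-0.001, 0.007, -1.0]]
force: [5.7, 3.5, -2.8]
opening: 0.122
grasp_force: 30.0
```

Call:
drive_tool --motion '[[[0,0,2],[0,0,0]],[[0,0,1],[0,0,0]],[[0,0,0],[0,0,0]]]'

```text
time_s: 20.7
position: [0.5399, -0.0551, 0.1685]
tcp_rot: [[-0.219, 0.976, 0.007], [0.976, 0.219, -0.0], [-0.002, 0.007, -1.0]]
force: [5.3, 2.7, 1.4]
opening: 0.123
grasp_force: 30.0
```

Call:
drive_tool --motion '[[[0,0,1],[0,0,0]],[[0,0,1],[0,0,0]],[[0,0,0],[0,0,0]]]'

```text
time_s: 21.0
position: [0.5399, -0.0552, 0.1676]
tcp_rot: [[-0.219, 0.976, 0.008], [0.976, 0.219, -0.0], [-0.002, 0.007, -1.0]]
force: [3.3, 4.0, 8.1]
opening: 0.126
grasp_force: 30.0
```

Call:
drive_tool --motion '[[[0,0,1],[0,0,0]],[[0,0,1],[0,0,0]],[[0,0,0],[0,0,0]]]'

```text
time_s: 21.3
position: [0.54, -0.0552, 0.1675]
tcp_rot: [[-0.219, 0.976, 0.008], [0.976, 0.219, -0.001], [-0.003, 0.008, -1.0]]
force: [-0.3, 4.1, 19.8]
opening: 0.125
grasp_force: 30.0
```

The sash is at its lower stop: travel was 110 mm and the force is rising. I'll relax the push, release, and retreat.

Call:
drive_tool --motion '[[[0,0,-2],[0,0,0]],[[0,0,0],[0,0,0]]]'

```text
time_s: 21.5
position: [0.5399, -0.0552, 0.1677]
tcp_rot: [[-0.219, 0.976, 0.008], [0.976, 0.219, -0.0], [-0.002, 0.008, -1.0]]
force: [3.4, 3.9, 8.0]
opening: 0.122
grasp_force: 30.0
```

Call:
drive_tool --motion '[[[0,0,0],[0,0,0]],[[0,0,0],[0,0,0]],[[0,0,0],[0,0,0]],[[0,0,0],[0,0,0]]]' --gripper 0.35

```text
time_s: 21.9
position: [0.536, -0.0554, 0.165]
tcp_rot: [[-0.219, 0.976, -0.002], [0.976, 0.219, 0.0], [0.001, -0.002, -1.0]]
force: [-0.4, 0.4, -0.1]
opening: 0.327
grasp_force: 0.0
```

Call:
drive_tool --motion '[[[0,0,-10],[0,0,0]],[[0,0,-30],[0,0,0]],[[0,0,-45],[0,0,0]],[[0,0,-45],[0,0,0]],[[0,0,-30],[0,0,0]]]'

```text
time_s: 22.4
position: [0.5376, -0.0557, 0.3295]
tcp_rot: [[-0.219, 0.976, 0.004], [0.976, 0.219, -0.002], [-0.002, 0.004, -1.0]]
force: [-0.9, -0.2, -0.1]
opening: 0.349
grasp_force: 0.0
```

Call:
drive_tool --motion '[[[0,0,0],[0,0,0]],[[0,0,0],[0,0,0]],[[0,0,0],[0,0,0]]]'

```text
time_s: 22.7
position: [0.5357, -0.0551, 0.3242]
tcp_rot: [[-0.219, 0.976, -0.003], [0.976, 0.219, 0.001], [0.002, -0.003, -1.0]]
force: [0.3, -0.8, -0.7]
opening: 0.347
grasp_force: 0.0
```

Run:
```python
from h import *
import cv2
s=read_state();im=capture("wrist")[:,:,::-1];print(s["position"],s["force"],s["time_s"])
cv2.imwrite("pics/w7.png",cv2.resize(im,(784,588),interpolation=cv2.INTER_CUBIC))
```

```text
[ 0.53571486 -0.05505334  0.32418213] [ 0.30460321 -0.81143215 -0.69808981] 22.7
```

View pics/w7.png

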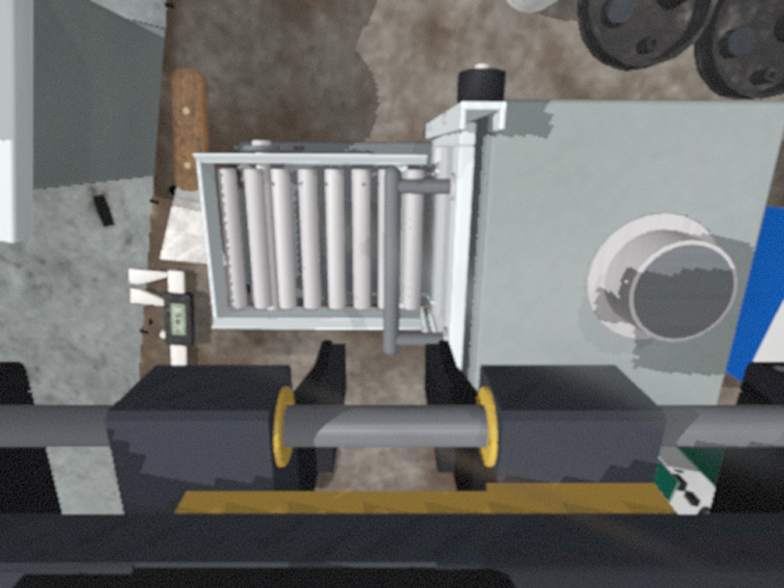

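The sash is down, with the bar from (391,172) to (391,350). The tray is level and empty, and the gripper is clear of everything, so I'm handing in.

```bash
python3 -c "
from rig import hand_in;print(hand_in())"
```

```text
the job is handed in; nothing more can be done
None
```

I handed the job in at about 23 s: the casting was at rest in the cure box at its stop, the sash was fully down, the tray was level and empty, and I saw no sign that any other item had moved. The judge's result was not returned.

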